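Put the washed lids back on the storage pots

ROBOT

A 7-joint arm with a two-finger parallel gripper is mounted at the origin on a cart in front of the work surface, level with it; the furniture and walls round the work are solid. World frame = base frame: x ahead of the robot, y to its left, z up, the work surface at z = 0. Lengths are in m, angles in degrees, forces in N, time in s.
With the tool pointing down it reaches from about 0.425 to 0.95 m from the base axis. Payload 4.7 kg.
Tool frame: the origin (TCP) lies midway between the tips of the shut fingers; the grasp point (between the pads) lies 19 mm behind it (ctrl.grip_depth is the z of the grasp point in the tool frame, in m); z points along the fingers, y is the line along which they close (so a half turn about z gives the same grasp; the last joint's range is limited). The gripper opens to 85 mm and grips with 20 to 120 N. Pads are 22 mm wide; open, the fingers measure 114 mm over their backs; the gripper's body (76 mm by 85 mm) begins 54 mm behind the grasp point. The pads swing forward as they close: fully open they stand 13 mm farther back than shut.
Start: joints at [70.136, 26.849, -2.785, 87.806, 1.381, 65.374, -4.715], TCP at [0.211, -0.641, 0.231] pointing down, gripper open.
Joint ranges: [-148.3, 148.3], [-19.14, 114.17], [-79.39, 73.82], [5.75, 140.21], [-59.74, 239.74], [12.07, 113.84], [-152.46, 152.46]. Speed limits (degrees/s): [147.25, 147.25, 180, 180, 180, 180, 180].

INTERFACE

Orientations are given as [roll, pitch, yaw] about the fixed x, y, z axes, in that order (R = Rz(yaw) Ry(pitch) Rx(roll)).
In Python, from bench import ctrl, optics gives the robot as it stands.
- The arm moves only by the tool move_arm, never from a script. Its argument "moves" is a list of rows, each a list of 6 numbers: the shift along the tool's x, y, z in cm, then the turn, a rotation vector about the tool's x, y, z in rad. A call has 1 to 5 rows; each row shifts and turns the commanded pose from where the row before left it, along the tool's axes as they then stand; what a row does not reach is not made up. A row lasts 1/12 s, in which the tool goes at most 41.7 mm and 7.16 degrees, less where a joint would pass 70% of its speed; a pose out of reach is approached as far as the arm can. A call is refused whole if a number of a shift passes 4.17 or a number of a turn 0.125, either way. A call with a gripper value outside its range is refused whole. "gripper" is the finger opening in cm, from 0 to 8.54, set as the call begins (left out, the last holds). The fingers move at their own pace and stop on an object; "grip_force" is the grip in N (left out, the last holds). Time passes only in rows, so rows that do not move let the fingers close. It gives the time, the measured TCP pose, the force, the opening and the grip force at its end, in the units of the state.
- ctrl.get_obs(): the state, without advancing time (a new reading comes with each control period).
- optics.get_image(name): name is "scene" or "top" or "wrist"; returns the picture (400x640x3 uint8, red, green, blue); there is no depth.
- optics.calibration(name): a dict with "mtx" (3x3 intrinsics, pixels), "extrinsics" (4x4, takes a point from camera to world coordinates). Camera axes: x right, y down, z forward; pixel columns grow to the right and rows downward; lengths in m; the calibration is good to about 2 mm. A picture is of the moment at which its call begins: read the wrist's pose just before it. calibration takes no time and is no camera call; for the wrist camera it gives the pose at the moment of the call.
- ctrl.job_done(): hands the job in; it is judged then, once.
The state is a dict: "t": time; "joint_pos": joint angles; "joint_vel": joint speeds; "joint_torque": joint torques, N m; "ee_pos": TCP position; "ee_rot": TCP orientation; "wrist_force": force on the tool from outside, world axes, zero at the start; "ft_torque": the same for the moment, N m; "grip_width": finger opening in m; "grasp_force": force on a finger pad.
Only numpy, scipy, OpenCV 4.12 (cv2) and the standard library are available. Lean on these libraries where they do the work, as an engineer would, in place of code of your own. Each camera call takes 0.05 s, during which the arm holds its last target. There are 200 camera calls.

TASK

The wooden lids of the four stoneware storage pots have been washed and left in a stack. Take the stack apart and put each lid back, cork down, on the pot whose mouth it fits, so that every pot is properly closed with its wooden disc lying flat on the rim. Leave the pots standing where they are, and do not disturb the teaspoon among them or the tea packet behind them.

Things in the scene. Friction and masses are not known exactly. Their poses are not given: they have to be found in the camera images.
- pot_xl: The widest of four open round storage pots of white glazed stoneware with a narrow neck (loose, 550 g nominal): body up to 94 mm across, rim 72 mm high, rim 67 mm across outside, round mouth 58 mm across inside, neck wall 4.5 mm, upright for the top 6 mm. Origin: centre of its underside, z up along its axis.
- pot_l: The second widest of four open round storage pots of white glazed stoneware with a narrow neck (loose, 420 g nominal): body up to 82 mm across, rim 66 mm high, rim 57 mm across outside, round mouth 48 mm across inside, neck wall 4.5 mm, upright for the top 6 mm. Origin: centre of its underside, z up along its axis.
- pot_m: The third widest of four open round storage pots of white glazed stoneware with a narrow neck (loose, 320 g nominal): body up to 71 mm across, rim 60 mm high, rim 48 mm across outside, round mouth 39 mm across inside, neck wall 4.5 mm, upright for the top 6 mm. Origin: centre of its underside, z up along its axis.
- pot_s: The smallest of four open round storage pots of white glazed stoneware with a narrow neck (loose, 240 g nominal): body up to 60 mm across, rim 54 mm high, rim 39 mm across outside, round mouth 30 mm across inside, neck wall 4.5 mm, upright for the top 6 mm. Origin: centre of its underside, z up along its axis.
- lid_xl: The largest, the bottom one of the stack: lid of the widest pot (60 g). Dark wooden disc 68 mm across, 10 mm thick, over a pale tapered cork 14 mm high (55 mm across at its top, 46 at its foot). Drops home by its own weight. Origin: centre of the cork's underside, z up; the disc spans z = 14 to 24 mm. Stands on the worktop. 
- lid_l: The second largest, second from the bottom: lid of the second widest pot (45 g). Dark wooden disc 58 mm across, 10 mm thick, over a pale tapered cork 14 mm high (45 mm across at its top, 36 at its foot). Drops home by its own weight. Origin: centre of the cork's underside, z up; the disc spans z = 14 to 24 mm. Stands loose on the next larger lid, up to 3 mm off centre in x and y.
- lid_m: The third largest, third from the bottom: lid of the third widest pot (33 g). Dark wooden disc 49 mm across, 10 mm thick, over a pale tapered cork 14 mm high (36 mm across at its top, 27 at its foot). Drops home by its own weight. Origin: centre of the cork's underside, z up; the disc spans z = 14 to 24 mm. Stands loose on the next larger lid, up to 3 mm off centre in x and y.
- lid_s: The smallest, the top one of the stack: lid of the smallest pot (25 g). Dark wooden disc 40 mm across, 10 mm thick, over a pale tapered cork 14 mm high (27 mm across at its top, 18 at its foot). Drops home by its own weight. Origin: centre of the cork's underside, z up; the disc spans z = 14 to 24 mm. Stands loose on the next larger lid, up to 3 mm off centre in x and y.
- teaspoon: The steel teaspoon lying among the pots, 130 x 26 x 11 mm, long axis x, loose; a bystander. Origin: centre of its underside.
- tea_box: A red tea packet standing behind the pots, 72 x 135 x 78 mm (long axis y), loose; a bystander. Origin: centre of its underside.
There are look-alikes about, which are no part of the job. Leave any green or pink look-alike of the pot_m alone. What is shaped like the lid_l but turquoise is not meant.

How it is judged:
By the outcome, as a careful person would: the job done as asked, in the order asked, and still so for the second after the job is handed in, with the robot touching nothing.
It also fails if it takes over 106 s, if anything falls off the work surface, if the arm or the gripper's body presses on something with over 40 N, if the wrist force passes 120 N, or if a joint passes its speed limit or range.

## Working session

There is one attempt and no reset: what is moved stays moved. The work goes in short steps, Python scripts to look and compute and a tool call to move; the robot and the scene stay as the last step left them, time stands still between calls to the robot, and variables do not carry over. Pictures are saved under pics/ and viewed, at most 14 in all, crops included, and the job is handed in when it is done.

Besides the shell and the picture viewer there is one more tool, called after "Call:" as a command line: name --pt "numbers of a row" for each row, then --argument value for the rest. move_arm: Moves the arm, as the interface text tells. Its arguments: {"type":"object","properties":{"moves":{"type":"array","items":{"type":"array","items":{"type":"number"}}},"gripper":{"type":"number"},"grip_force":{"type":"number"}},"required":["moves"]}

```bash
mkdir -p pics; ls; python3 - <<'E'
from bench import ctrl, optics
import cv2,numpy as np
o=ctrl.get_obs();print({k:np.round(v,3) if not isinstance(v,dict) else v for k,v in o.items()})
for n in("scene","top"):
    im=optics.get_image(n);cv2.imwrite(f"pics/{n}0.png",im[:,:,::-1])
    c=optics.calibration(n);print(n,np.round(c["mtx"],1).tolist(),np.round(c["extrinsics"],3).tolist())
E
```

```text
pics
{'t': np.float64(0.0), 'joint_pos': array([70.136, 26.899, -2.784, 87.875,  1.381, 65.375, -4.715]), 'joint_vel': array([-0.018,  0.036, -0.071,  0.039, -0.054, -0.075,  0.116]), 'joint_torque': array([ 0.0000e+00, -5.1031e+01, -4.7000e-02, -2.3771e+01,  1.1000e-02,
        8.0000e-03,  0.0000e+00]), 'ee_pos': array([ 0.211, -0.641,  0.23 ]), 'ee_rot': array([-1.79886e+02,  5.00000e-03,  1.82110e+01]), 'wrist_force': array([-0.326,  0.313,  0.901]), 'ft_torque': array([0.062, 0.029, 0.008]), 'grasp_force': np.float64(0.0), 'grip_width': np.float64(0.085)}
scene [[455.7, 0.0, 322.2], [0.0, 455.7, 193.5], [0.0, 0.0, 1.0]] [[0.699, 0.31, -0.644, 1.354], [0.715, -0.292, 0.636, -0.492], [0.009, -0.905, -0.425, 0.61], [0.0, 0.0, 0.0, 1.0]]
top [[384.9, 0.0, 320.3], [0.0, 384.9, 201.0], [0.0, 0.0, 1.0]] [[-0.005, -0.99, 0.141, 0.425], [-1.0, 0.006, 0.006, 0.326], [-0.007, -0.141, -0.99, 0.934], [0.0, 0.0, 0.0, 1.0]]
```

View pics/top0.png

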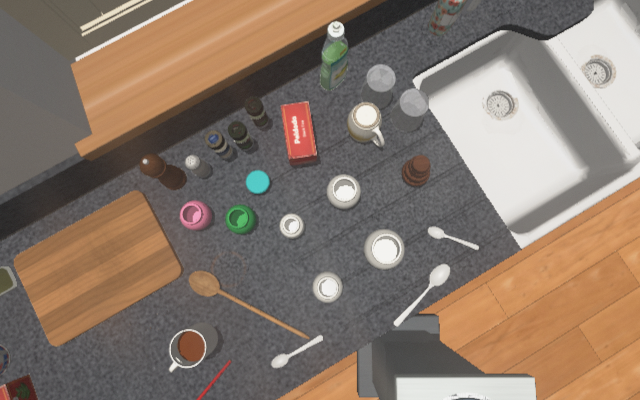

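View pics/scene0.png

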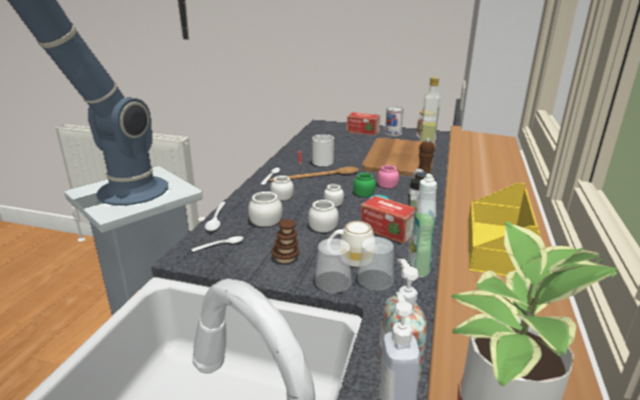

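The top view shows four white pots: XL (384,249), L (344,191), M (327,287), S (291,225). The brown stack is at (417,170). The green (240,220) and pink (195,215) pots and the turquoise lid (258,182) are the look-alikes. The spoon among the pots is probably the one near (452,237). Next I'll measure and make one enlarged crop.

```bash
cat > h.py <<'E'
from bench import ctrl, optics
import cv2,numpy as np
np.set_printoptions(precision=4,suppress=True)
def grab(n,f=None):
    c=optics.calibration(n);im=optics.get_image(n)[:,:,::-1].copy()
    if f:cv2.imwrite("pics/"+f,im)
    return im,c
def plane(c,px,z):
    px=np.atleast_2d(np.float64(px));d=np.c_[px,np.ones(len(px))]@np.linalg.inv(c["mtx"]).T@c["extrinsics"][:3,:3].T
    p=c["extrinsics"][:3,3];return (p+d*((z-p[2])/d[:,2])[:,None])[:,:2]
def project(c,P):
    E=np.linalg.inv(c["extrinsics"]);q=(E[:3,:3]@np.atleast_2d(P).T+E[:3,3:]).T@c["mtx"].T;return q[:,:2]/q[:,2:]
def totool(d,o=None):
    from scipy.spatial.transform import Rotation as R
    o=o or ctrl.get_obs();return R.from_euler('xyz',o["ee_rot"],degrees=True).inv().apply(d)
E
python3 - <<'E'
from h import *
im=cv2.imread("pics/top0.png");c=optics.calibration("top")
for n,p,z in(("xl",(384,247),.072),("l",(344,190),.066),("m",(327,287),.06),("s",(291,225),.054),("stack",(419,163),.084),("stackbase",(416,175),.024)):
    print(n,plane(c,p,z))
for n,p in(("box top",(299,122)),):print(n,plane(c,p,.078))
for p in((437,232),(478,247),(440,270),(397,324),(413,95),(380,75)):print(p,plane(c,p,0))
print(plane(c,[(413,95),(366,115)],.09))
cv2.imwrite("pics/crop1.png",cv2.resize(im[90:310,260:490],None,fx=2.7,fy=2.7,interpolation=cv2.INTER_CUBIC))
E
```

```text
xl [[0.4437 0.19  ]]
l [[0.5737 0.2768]]
m [[0.3563 0.3171]]
s [[0.4952 0.3985]]
stack [[0.6314 0.1077]]
stackbase [[0.6165 0.1007]]
box top [[0.7318 0.3794]]
(437, 232) [[0.4807 0.0497]]
(478, 247) [[ 0.4442 -0.047 ]]
(440, 270) [[0.3902 0.0468]]
(397, 324) [[0.2662 0.1533]]
(413, 95) [[0.8293 0.0942]]
(380, 75) [[0.8839 0.1767]]
[[0.7903 0.1165]
 [0.7431 0.2256]]
```

View pics/crop1.png

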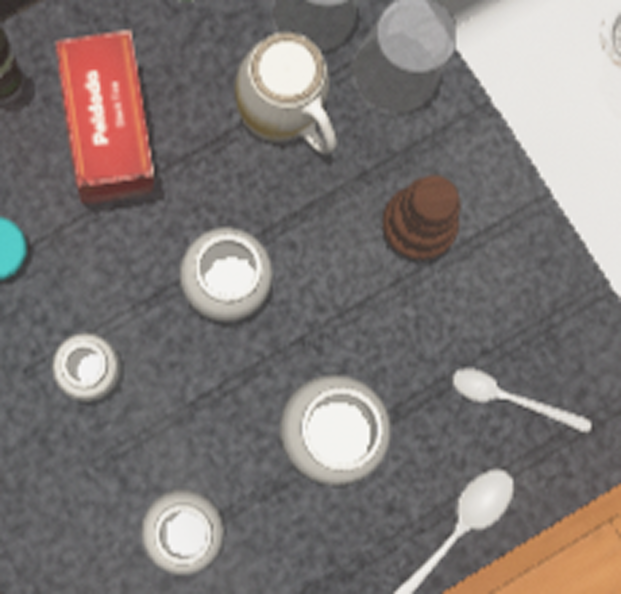

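The crop confirms that the four white pots are the ones meant. Their mouth centres are XL (387,249), L (345,189), M (329,287) and S (292,225). The top disc is at (421,163). Nothing green, pink or turquoise is involved. I'm flying to the stack.

Call:
move_arm --pt "2.6 -2.75 -0.3 0 0 0" --pt "2.6 -2.75 -0.3 0 0 0" --pt "2.6 -2.75 -0.3 0 0 0" --pt "2.6 -2.75 -0.3 0 0 0" --pt "2.6 -2.75 -0.3 0 0 0" --gripper 8.5 --grip_force 30

```text
t: 0.52
ee_pos: [0.2918, -0.468, 0.246]
ee_rot: [-180.0, 0.0, 18.2]
wrist_force: [-0.0, -0.3, 0.4]
grip_width: 0.0845
grasp_force: 0.0
```

Call:
move_arm --pt "2.6 -2.75 -0.3 0 0 0" --pt "2.6 -2.75 -0.3 0 0 0" --pt "2.6 -2.75 -0.3 0 0 0" --pt "2.6 -2.75 -0.3 0 0 0" --pt "2.6 -2.75 -0.3 0 0 0"

```text
t: 0.93
ee_pos: [0.3722, -0.2968, 0.2613]
ee_rot: [-180.0, 0.0, 18.2]
wrist_force: [1.0, -0.6, -0.3]
grip_width: 0.0851
grasp_force: 0.0
```

Call:
move_arm --pt "2.6 -2.75 -0.3 0 0 0" --pt "2.6 -2.75 -0.3 0 0 0" --pt "2.6 -2.75 -0.3 0 0 0" --pt "2.6 -2.75 -0.3 0 0 0" --pt "2.6 -2.75 -0.3 0 0 0"

```text
t: 1.35
ee_pos: [0.4526, -0.1257, 0.2764]
ee_rot: [180.0, 0.0, 18.2]
wrist_force: [1.6, -0.4, 0.1]
grip_width: 0.0852
grasp_force: 0.0
```

Call:
move_arm --pt "2.6 -2.75 -0.3 0 0 0" --pt "2.6 -2.75 -0.3 0 0 0" --pt "2.6 -2.75 -0.3 0 0 0" --pt "2.6 -2.75 -0.3 0 0 0" --pt "0 0 0 0 0 0"

```text
t: 1.77
ee_pos: [0.5189, 0.0182, 0.289]
ee_rot: [-179.8, -0.3, 18.9]
wrist_force: [0.2, 1.4, 0.1]
grip_width: 0.085
grasp_force: 0.0
```

```bash
python3 - <<'E'
from h import *
o=ctrl.get_obs();print(o["t"],o["ee_pos"],o["ee_rot"],o["joint_pos"])
im,c=grab("wrist","w1.png");print(c["mtx"],c["extrinsics"])
E
```

```text
1.7667 [0.5189 0.0182 0.289 ] [-179.7619   -0.2522   18.8789] [ 19.3831  11.629  -30.0528 103.2298   6.0179  66.5715 -83.657 ]
[[300.5107   0.     321.98  ]
 [  0.     300.5107 195.4897]
 [  0.       0.       1.    ]] [[ 0.3242 -0.9018 -0.2858  0.5917]
 [-0.946  -0.3104 -0.0937  0.0424]
 [-0.0042  0.3008 -0.9537  0.4321]
 [ 0.      0.      0.      1.    ]]
```

View pics/w1.png

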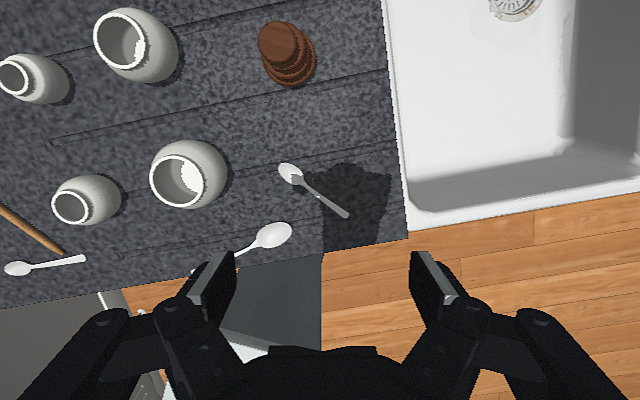

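The wrist view shows all pot mouths: XL (179,181), L (122,43), M (71,208), S (15,76). The top disc is at about (279,38). I'll compare these with the top view.

```bash
python3 - <<'E'
from h import *
t=optics.calibration("top");w=optics.calibration("wrist")
for n,a,b,z in(("xl",(386.7,249.3),(179,181),.072),("l",(345.2,189.3),(122,43),.066),("m",(329.3,287),(71,208),.06),("s",(291.9,225.2),(15,76),.054),("stack",(421,163.3),(279,38),.096)):
    print(n,plane(t,a,z),plane(w,b,z))
im=cv2.imread("pics/w1.png")
v=im.max(2);m=((v>205)&(im.min(2)>190)).astype(np.uint8)
cv2.imwrite("pics/crop2.png",cv2.resize(im[0:100,200:340],None,fx=5,fy=5,interpolation=cv2.INTER_CUBIC))
o=ctrl.get_obs();print(totool(np.r_[plane(w,(279,38),.096)[0],.25]-o["ee_pos"]))
print(totool(w["extrinsics"][:3,3]-o["ee_pos"]), totool(w["extrinsics"][:3,2]))
E
```

```text
xl [[0.4386 0.1842]] [[0.4431 0.1759]]
l [[0.5753 0.274 ]] [[0.5763 0.2664]]
m [[0.3563 0.312 ]] [[0.356  0.3085]]
s [[0.4947 0.3964]] [[0.5003 0.3882]]
stack [[0.6278 0.1064]] [[0.6327 0.0988]]
[ 0.136  -0.0433  0.0386]
[ 0.0773  0.0001 -0.1428] [-0.3049  0.0002  0.9524]
```

Call:
move_arm --pt "3.4 -1.1 0.9 0 0 0" --pt "3.4 -1.1 0.9 0 0 0" --pt "3.4 -1.1 0.9 0 0 0" --pt "3.4 -1.1 0.9 0 0 0" --pt "0 0 0 0 0 0.11"

```text
t: 2.23
ee_pos: [0.6346, 0.0968, 0.2479]
ee_rot: [-179.8, 0.2, 12.0]
wrist_force: [-0.4, -0.1, -1.1]
grip_width: 0.0851
grasp_force: 0.0
```

Call:
move_arm --pt "0 0 0 0 0 0.11" --pt "0 0 0 0 0 0.1" --pt "0 0 0 0 0 0" --pt "0 0 0 0 0 0" --pt "0 0 0 0 0 0"

```text
t: 2.65
ee_pos: [0.6322, 0.0928, 0.2522]
ee_rot: [180.0, 0.0, -0.1]
wrist_force: [0.7, -0.5, 0.9]
grip_width: 0.0852
grasp_force: 0.0
```

```bash
python3 - <<'E'
from h import *
o=ctrl.get_obs();print(o["t"],o["ee_pos"],o["ee_rot"],o["joint_pos"])
im,c=grab("wrist","w2.png");c2=optics.calibration("wrist");print(c2["extrinsics"]-c["extrinsics"])
E
```

```text
2.65 [0.6322 0.0928 0.2522] [179.9605   0.0156  -0.0658] [   6.2429   24.7245  -25.6184   90.5508   11.3379   67.3324 -111.7823]
[[-0.0002 -0.0001  0.0002  0.    ]
 [ 0.      0.0002  0.0003  0.0001]
 [-0.0002 -0.0002 -0.0001  0.0001]
 [ 0.      0.      0.      0.    ]]
```

View pics/w2.png

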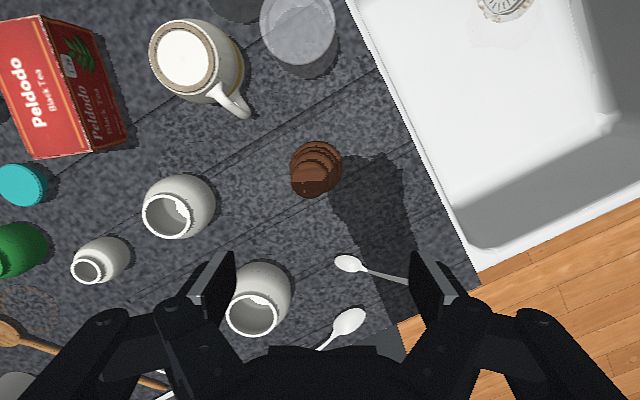

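The stack sits under the gripper with its top disc at about (309,184). Joint 7 is near its limit, so I'll turn to yaw 90.

Call:
move_arm --pt "0 0 0 0 0 -0.12" --pt "0 0 0 0 0 -0.12" --pt "0 0 0 0 0 -0.12" --pt "0 0 0 0 0 -0.12" --pt "0 0 0 0 0 -0.12"

```text
t: 3.12
ee_pos: [0.6323, 0.0933, 0.2525]
ee_rot: [180.0, -0.0, 34.6]
wrist_force: [-1.4, -0.4, -0.7]
grip_width: 0.085
grasp_force: 0.0
```

Call:
move_arm --pt "0 0 0 0 0 -0.12" --pt "0 0 0 0 0 -0.12" --pt "0 0 0 0 0 -0.12" --pt "0 0 0 0 0 -0.12" --pt "0 0 0 0 0 -0.12"

```text
t: 3.53
ee_pos: [0.6324, 0.0932, 0.2525]
ee_rot: [180.0, 0.0, 69.0]
wrist_force: [0.2, 0.7, 1.1]
grip_width: 0.0851
grasp_force: 0.0
```

Call:
move_arm --pt "0 0 0 0 0 -0.12" --pt "0 0 0 0 0 -0.12" --pt "0 0 0 0 0 -0.12" --pt "0 0 0 0 0 0" --pt "0 0 0 0 0 0"

```text
t: 3.95
ee_pos: [0.6324, 0.0932, 0.2523]
ee_rot: [-180.0, -0.0, 89.1]
wrist_force: [-0.9, 0.4, -0.4]
grip_width: 0.0853
grasp_force: 0.0
```

```bash
python3 - <<'E'
from h import *
o=ctrl.get_obs();print(o["t"],o["ee_pos"],o["ee_rot"],o["joint_pos"])
im,c=grab("wrist","w3.png")
print(project(c,[[.63,.103,.096],[.63,.103,.024]]))
cv2.imwrite("pics/w3c.png",cv2.resize(im[60:340,220:640],None,fx=1.9,fy=1.9,interpolation=cv2.INTER_CUBIC))
E
```

```text
3.95 [0.6324 0.0932 0.2523] [-179.9983   -0.0032   89.0828] [ 18.7647  29.0064 -44.8528  89.7682  21.3234  70.1095 -30.7436]
[[320.1407 169.5074]
 [320.4747 156.6349]]
```

View pics/w3.png

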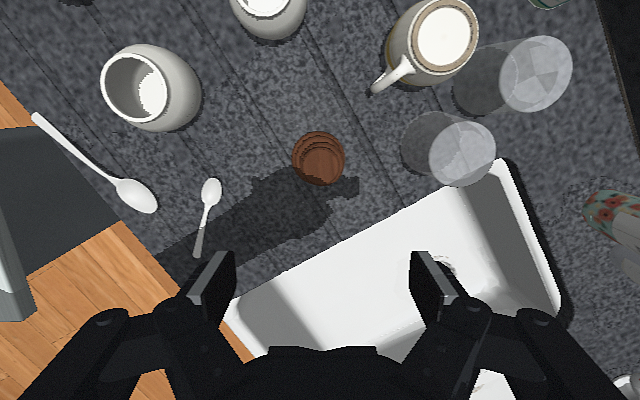

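```bash
python3 - <<'E'
from h import *
im=cv2.imread("pics/w3.png");g=im[120:200,280:360]
G=cv2.resize(g,None,fx=7,fy=7,interpolation=cv2.INTER_CUBIC)
G=cv2.convertScaleAbs(G,alpha=2.2)
gr=cv2.GaussianBlur(cv2.cvtColor(G,6),(0,0),4)
h=cv2.HoughCircles(gr,cv2.HOUGH_GRADIENT_ALT,1.5,5,param1=60,param2=.6,minRadius=100,maxRadius=210)
if h is not None:
    for x,y,r in h[0][:6]:print(x/7+280,y/7+120,r/7)
cv2.imwrite("pics/s3.png",G)
c=optics.calibration("wrist")
print(plane(c,[(320,160),(325,160),(320,165)],.096))
E
```

```text
[[0.6301 0.1128]
 [0.6351 0.1128]
 [0.63   0.1077]]
```

View pics/s3.png

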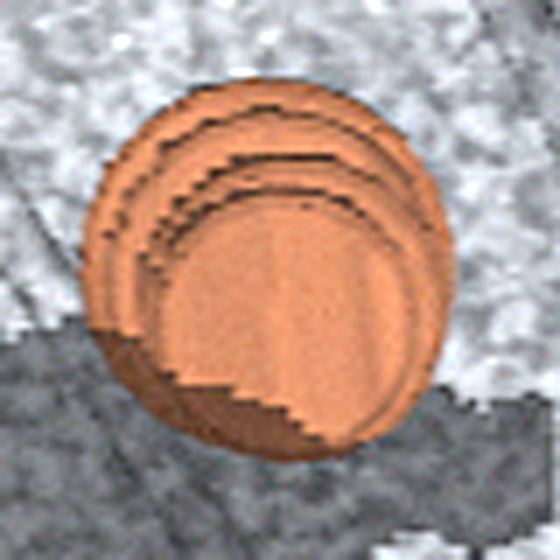

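The top disc is centred at about pixel (320.7,165.7), which puts it at about (0.631,0.107). I'm descending to grasp lid_s.

Call:
move_arm --pt "1.4 -0.2 3.5 0 0 0" --pt "0 0 4.0 0 0 0" --pt "0 0 4.0 0 0 0" --pt "0 0 3.5 0 0 0" --pt "0 0 2.6 0 0 0"

```text
t: 4.42
ee_pos: [0.6291, 0.107, 0.0731]
ee_rot: [-179.8, 0.1, 89.2]
wrist_force: [0.5, -0.5, 0.3]
grip_width: 0.0853
grasp_force: 0.0
```

Call:
move_arm --pt "0 0 0 0 0 0" --pt "0 0 0 0 0 0" --pt "0 0 0 0 0 0" --pt "0 0 0 0 0 0" --pt "0 0 0 0 0 0" --gripper 3.0 --grip_force 25

```text
t: 4.83
ee_pos: [0.6322, 0.1085, 0.0791]
ee_rot: [179.7, -0.1, 89.2]
wrist_force: [-0.4, -0.7, 4.8]
grip_width: 0.0385
grasp_force: 25.1
```

Call:
move_arm --pt "0 0 0 0 0 0" --pt "0 0 0 0 0 0" --pt "0 0 0 0 0 0" --pt "0 0 0 0 0 0" --pt "0 0 0 0 0 0"

```text
t: 5.25
ee_pos: [0.6322, 0.1086, 0.0791]
ee_rot: [179.7, -0.1, 89.2]
wrist_force: [0.7, -0.2, 6.6]
grip_width: 0.0381
grasp_force: 25.3
```

Call:
move_arm --pt "0 0 -1.0 0 0 0" --pt "0 0 -1.0 0 0 0" --pt "0 0 -3.0 0 0 0" --pt "0 0 -3.0 0 0 0" --pt "0 0 0 0 0 0"

```text
t: 5.67
ee_pos: [0.6342, 0.1096, 0.1638]
ee_rot: [179.3, -0.2, 89.2]
wrist_force: [1.0, 0.5, 0.7]
grip_width: 0.0384
grasp_force: 25.3
```

```bash
python3 - <<'E'
from h import *
im,c=grab("wrist","w4.png");grab("scene","sc4.png")
a=cv2.imread("pics/sc4.png")[180:310,220:360]
b=cv2.resize(im[60:320,180:460],(420,390))
cv2.imwrite("pics/v4.png",np.hstack([cv2.resize(a,(380,353)),b[:353]]))
E
```

```text
(no output)
```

View pics/v4.png

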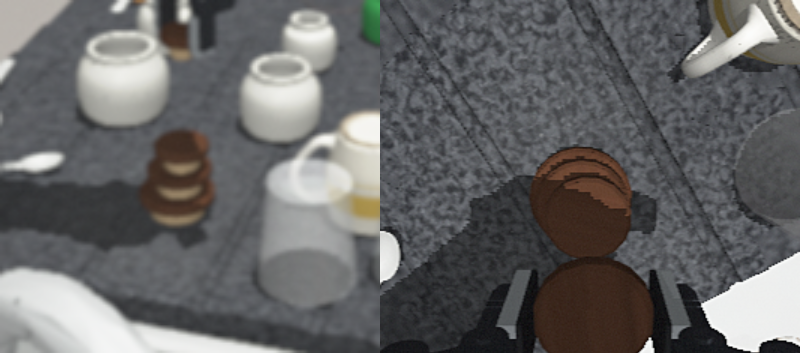

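I'm holding lid_s and the other three still stand. Next is pot S, stopping 5 cm short for a look.

Call:
move_arm --pt "3.2 -2.0 0 0 0 0" --pt "3.2 -2.0 0 0 0 0" --pt "3.2 -2.0 0 0 0 0" --pt "3.2 -2.0 0 0 0 0" --pt "3.2 -2.0 0 0 0 0"

```text
t: 6.18
ee_pos: [0.531, 0.2696, 0.1554]
ee_rot: [-179.9, 0.1, 89.2]
wrist_force: [0.3, 0.4, -0.6]
grip_width: 0.0382
grasp_force: 25.3
```

Call:
move_arm --pt "3.2 -2.0 0 0 0 0" --pt "3.2 -2.0 0 0 0 0" --pt "0 0 0 0 0 0" --pt "0 0 0 0 0 0" --pt "0 0 0 0 0 0"

```text
t: 6.6
ee_pos: [0.4934, 0.3327, 0.1554]
ee_rot: [-180.0, 0.1, 89.3]
wrist_force: [0.1, -0.8, -0.0]
grip_width: 0.038
grasp_force: 25.3
```

```bash
cat >> h.py <<'E'
def rim(c,im,xy,zr,R,lo=150):
    """mouth circle: bright rim ring; candidate ring pixels projected on the rim plane, maximise brightness contrast by Hough vote"""
    s=0.0004;n=200
    gx,gy=np.meshgrid(np.arange(n)-n/2,np.arange(n)-n/2)
    P=np.stack([xy[0]+gx*s,xy[1]+gy*s,np.full(gx.shape,zr)],-1).reshape(-1,3)
    q=project(c,P).astype(np.float32).reshape(n,n,2)
    return cv2.remap(im,q[...,0],q[...,1],cv2.INTER_LINEAR)
E
python3 - <<'E'
from h import *
o=ctrl.get_obs();print(o["t"],o["ee_pos"],o["ee_rot"],o["joint_pos"])
im,c=grab("wrist","w5.png")
w4=cv2.imread("pics/w4.png")
r=rim(c,im,(.497,.392),.054,0)
lid=rim(c,im,o["ee_pos"][:2],o["ee_pos"][2]+.017,0)
cv2.imwrite("pics/v5.png",np.hstack([cv2.resize(r,None,fx=2,fy=2),cv2.resize(lid,None,fx=2,fy=2)]))
E
```

```text
6.6 [0.4934 0.3327 0.1554] [-179.9515    0.1106   89.2556] [ -5.5359  30.7085 -44.7153 101.6935  25.0752  58.1408 -60.6041]
```

View pics/v5.png

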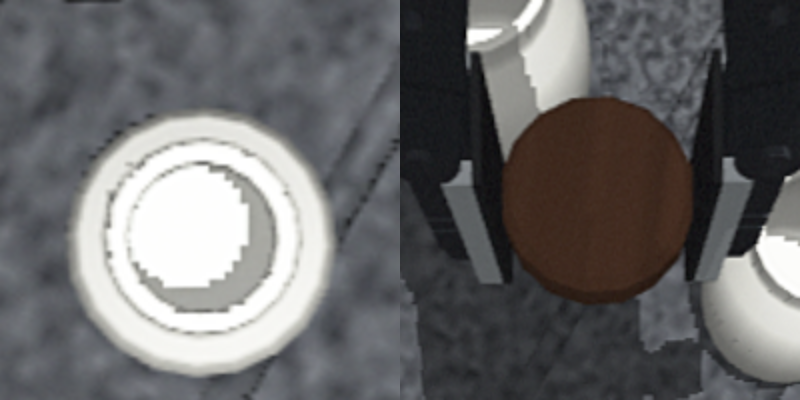

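In the rectified view the pot S rim is centred at about (0.4975,0.3993), and the lid is centred in the fingers to within 1 mm. I'm placing it.

Call:
move_arm --pt "3.4 0.2 0 0 0 0" --pt "3.4 0.2 0 0 0 0" --pt "0 0 3.5 0 0 0" --pt "0 0 3.5 0 0 0" --pt "0 0 1.0 0 0 0"

```text
t: 7.07
ee_pos: [0.4977, 0.3972, 0.0707]
ee_rot: [-179.7, 0.4, 89.1]
wrist_force: [-0.0, -2.3, -1.3]
grip_width: 0.0383
grasp_force: 25.3
```

Call:
move_arm --pt "0 0 0 0 0 0" --pt "0 0 0 0 0 0" --pt "0 0 1.0 0 0 0" --pt "0 0 1.0 0 0 0" --pt "0 0 0.2 0 0 0"

```text
t: 7.48
ee_pos: [0.4985, 0.4008, 0.0536]
ee_rot: [-180.0, 0.1, 89.2]
wrist_force: [-0.1, -0.9, -0.6]
grip_width: 0.0388
grasp_force: 25.3
```

Call:
move_arm --pt "0 0 0.2 0 0 0" --pt "0 0 0 0 0 0" --pt "0 0 0 0 0 0"

```text
t: 7.73
ee_pos: [0.4986, 0.4015, 0.0527]
ee_rot: [180.0, 0.0, 89.3]
wrist_force: [0.4, -0.5, 1.2]
grip_width: 0.0387
grasp_force: 25.9
```

Call:
move_arm --pt "0 0 0.15 0 0 0" --pt "0 0 0.15 0 0 0" --pt "0 0 0 0 0 0" --pt "0 0 0 0 0 0"

```text
t: 8.07
ee_pos: [0.4987, 0.4019, 0.0517]
ee_rot: [179.9, 0.0, 89.3]
wrist_force: [-2.4, -3.9, 12.7]
grip_width: 0.0387
grasp_force: 32.4
```

```bash
python3 - <<'E'
from h import *
im,c=grab("wrist","w6.png");sc,_=grab("scene","sc6.png")
a=cv2.resize(sc[150:220,300:370],(400,400),interpolation=cv2.INTER_CUBIC)
b=cv2.resize(im[200:340,240:400],(400,350),interpolation=cv2.INTER_CUBIC)
cv2.imwrite("pics/v6.png",np.hstack([a[:350],cv2.convertScaleAbs(b,alpha=1.6)]))
E
```

```text
(no output)
```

View pics/v6.png

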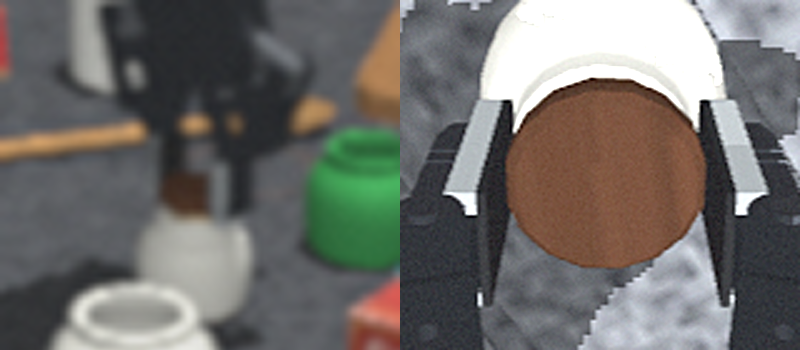

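The fingertips are touching the shoulder and the cork is already in the mouth. I'll ease up 2 mm, open, and let the lid drop home.

Call:
move_arm --pt "0 0 -0.25 0 0 0" --pt "0 0 0 0 0 0" --pt "0 0 0 0 0 0"

```text
t: 8.42
ee_pos: [0.4988, 0.4023, 0.0525]
ee_rot: [179.9, -0.1, 89.3]
wrist_force: [-0.3, -0.4, 4.5]
grip_width: 0.0383
grasp_force: 28.1
```

Call:
move_arm --pt "0 0 0 0 0 0" --pt "0 0 0 0 0 0" --pt "0 0 0 0 0 0" --pt "0 0 0 0 0 0" --gripper 6.5

```text
t: 8.75
ee_pos: [0.4981, 0.4013, 0.0512]
ee_rot: [-180.0, 0.0, 89.3]
wrist_force: [-0.1, -0.1, 0.7]
grip_width: 0.0648
grasp_force: 0.0
```

Call:
move_arm --pt "0 0 -2 0 0 0" --pt "0 0 -3.5 0 0 0" --pt "0 0 -3.5 0 0 0" --pt "-2 0 -3 0 0 0" --pt "-3 0 0 0 0 0"

```text
t: 9.17
ee_pos: [0.4987, 0.3577, 0.1786]
ee_rot: [179.5, -0.6, 89.5]
wrist_force: [0.9, 0.6, 0.0]
grip_width: 0.0649
grasp_force: 0.0
```

```bash
python3 - <<'E'
from h import *
o=ctrl.get_obs();print(o["t"],o["ee_pos"],o["ee_rot"])
im,c=grab("wrist","w7.png")
r=rim(c,im,(.4975,.3993),.064,0)
r2=rim(c,im,(.575,.271),.066,0)
cv2.imwrite("pics/v7.png",np.hstack([cv2.resize(r,None,fx=2,fy=2),cv2.resize(im,(640,400))])[:, :800])
E
```

```text
9.1667 [0.4987 0.3577 0.1786] [179.5255  -0.5959  89.549 ]
```

View pics/v7.png

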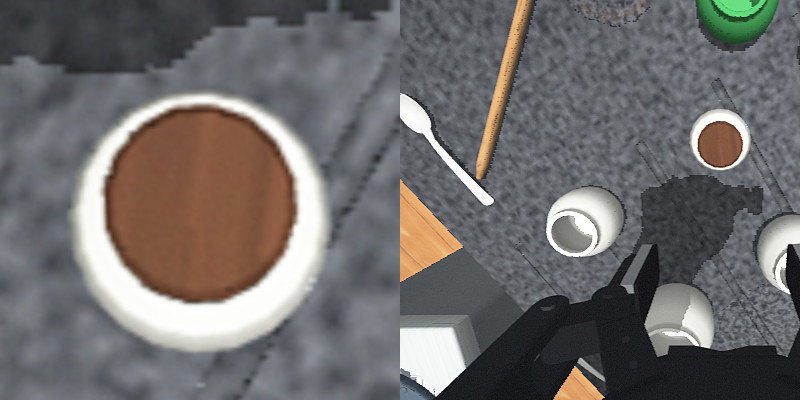

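lid_s lies flat and centred on pot S. I'll return above the stack and detect circles numerically from here on.

Call:
move_arm --pt "-3.3 1.7 -0.9 0 0 0" --pt "-3.3 1.7 -0.9 0 0 0" --pt "-3.3 1.7 -0.9 0 0 0" --pt "-3.3 1.7 -0.9 0 0 0" --pt "-3.3 1.7 -0.9 0 0 0" --gripper 8.5

```text
t: 9.63
ee_pos: [0.5808, 0.1834, 0.2166]
ee_rot: [-180.0, 0.0, 89.3]
wrist_force: [1.1, 0.1, 0.2]
grip_width: 0.0847
grasp_force: 0.0
```

Call:
move_arm --pt "-3.3 1.7 -0.9 0 0 0" --pt "-3.3 1.7 -0.9 0 0 0" --pt "-3.3 1.7 -0.9 0 0 0" --pt "0 0 0 0 0 0" --pt "0 0 0 0 0 0"

```text
t: 10.05
ee_pos: [0.6314, 0.0823, 0.2431]
ee_rot: [-180.0, 0.0, 88.9]
wrist_force: [-0.3, 1.5, -1.7]
grip_width: 0.0852
grasp_force: 0.0
```

```bash
cat >> h.py <<'E'
def circ(c,im,xy,z,R,tol=.06,name=None,p=(60,.7)):
    r=cv2.resize(rim(c,im,xy,z,R),None,fx=2,fy=2,interpolation=cv2.INTER_CUBIC)
    g=cv2.GaussianBlur(cv2.convertScaleAbs(cv2.cvtColor(r,6),alpha=1.8),(0,0),2)
    Rp=R/.0002
    out=[]
    h=cv2.HoughCircles(g,cv2.HOUGH_GRADIENT,1,4,param1=p[0],param2=12,minRadius=int(Rp*(1-tol)),maxRadius=int(Rp*(1+tol)))
    if h is not None:
        for x,y,q in h[0][:4]:
            out.append([xy[0]+(x-199.5)*.0002,xy[1]+(y-199.5)*.0002,q*.0002])
            cv2.circle(r,(int(x),int(y)),int(q),(0,255-60*len(out),0),1)
    if name:cv2.imwrite("pics/"+name,r)
    return np.array(out)
E
python3 - <<'E'
from h import *
o=ctrl.get_obs();print(o["t"],o["ee_pos"],o["ee_rot"])
im,c=grab("wrist","w8.png")
print("m lid",circ(c,im,(.631,.107),.072,.0245,name="c1.png"))
print("xl lid",circ(c,im,(.631,.107),.024,.034,name="c2.png"))
print("xl pot",circ(c,im,(.441,.18),.072,.029,name="c3.png"))
a=[cv2.imread(f"pics/c{i}.png") for i in(1,2)];cv2.imwrite("pics/v8.png",np.hstack(a))
E
```

```text
10.05 [0.6314 0.0823 0.2431] [-179.9722    0.0425   88.8902]
m lid [[0.6316 0.1038 0.0243]
 [0.6326 0.1042 0.0237]
 [0.6328 0.105  0.0239]
 [0.6334 0.1042 0.0246]]
xl lid [[0.6274 0.101  0.0341]
 [0.6264 0.1014 0.0338]
 [0.6282 0.1014 0.0348]
 [0.6254 0.1014 0.0324]]
xl pot [[0.4422 0.185  0.0282]
 [0.4434 0.1854 0.0296]
 [0.4476 0.1824 0.0305]
 [0.4434 0.1846 0.0295]]
```

View pics/v8.png

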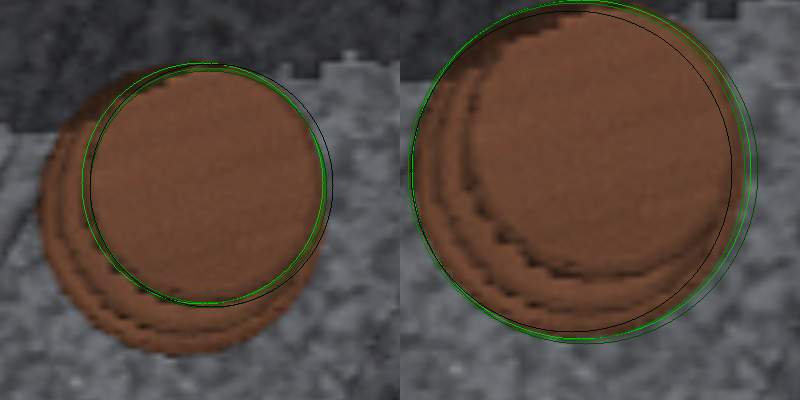

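The lid_m disc is centred at about (0.6325,0.1044), and lid_xl at about (0.627,0.101). I'm grasping lid_m.

Call:
move_arm --pt "2.2 0.1 3.0 0 0 0" --pt "0 0 4.0 0 0 0" --pt "0 0 4.0 0 0 0" --pt "0 0 4.0 0 0 0" --pt "0 0 3.1 0 0 0"

```text
t: 10.52
ee_pos: [0.6287, 0.1097, 0.0594]
ee_rot: [-179.8, 0.0, 89.5]
wrist_force: [-0.0, -0.4, -0.4]
grip_width: 0.0849
grasp_force: 0.0
```

Call:
move_arm --pt "0 0 0 0 0 0" --pt "0 0 0 0 0 0" --pt "0 0 0 0 0 0"

```text
t: 10.77
ee_pos: [0.6323, 0.1099, 0.0648]
ee_rot: [179.9, -0.1, 89.4]
wrist_force: [0.2, -0.5, 0.7]
grip_width: 0.0851
grasp_force: 0.0
```

Call:
move_arm --pt "0 0 0 0 0 0" --pt "0 0 0 0 0 0" --pt "0 0 0 0 0 0" --pt "0 0 0 0 0 0" --pt "0 0 0 0 0 0" --gripper 4.0 --grip_force 25

```text
t: 11.18
ee_pos: [0.6325, 0.1081, 0.0649]
ee_rot: [179.8, -0.0, 89.2]
wrist_force: [-1.7, -0.6, 5.6]
grip_width: 0.0468
grasp_force: 24.8
```

Call:
move_arm --pt "0 0 0 0 0 0" --pt "0 0 0 0 0 0"

```text
t: 11.35
ee_pos: [0.6326, 0.1081, 0.0649]
ee_rot: [179.8, -0.0, 89.2]
wrist_force: [-1.2, -0.6, 5.8]
grip_width: 0.0466
grasp_force: 24.8
```

Call:
move_arm --pt "0 0 -1.0 0 0 0" --pt "0 0 -2.5 0 0 0" --pt "0 0 -3.0 0 0 0" --pt "0 0 -3.0 0 0 0" --pt "2.1 -3.3 0 0 0 0"

```text
t: 11.77
ee_pos: [0.6082, 0.1254, 0.1646]
ee_rot: [179.1, -0.1, 88.6]
wrist_force: [2.0, 0.5, -0.0]
grip_width: 0.0464
grasp_force: 25.9
```

Call:
move_arm --pt "2.1 -3.3 0 0 0 0" --pt "2.1 -3.3 0 0 0 0" --pt "2.1 -3.3 0 0 0 0" --pt "2.1 -3.3 0 0 0 0" --pt "2.1 -3.3 0 0 0 0"

```text
t: 12.18
ee_pos: [0.4337, 0.2371, 0.1587]
ee_rot: [179.9, 0.0, 89.2]
wrist_force: [0.7, 1.3, 0.7]
grip_width: 0.0467
grasp_force: 25.9
```

Call:
move_arm --pt "2.1 -3.3 0 0 0 0" --pt "0 0 0 0 0 0" --pt "0 0 0 0 0 0" --pt "0 0 0 0 0 0" --pt "0 0 0 0 0 0"

```text
t: 12.6
ee_pos: [0.4037, 0.2571, 0.1581]
ee_rot: [179.9, 0.0, 89.1]
wrist_force: [0.0, -0.5, -0.5]
grip_width: 0.0466
grasp_force: 25.9
```

```bash
python3 - <<'E'
from h import *
o=ctrl.get_obs();print(o["t"],o["ee_pos"],o["ee_rot"],o["joint_pos"])
im,c=grab("wrist","w9.png");p=o["ee_pos"]
print("pot out",circ(c,im,(.356,.311),.06,.024,.04,name="c1.png"))
print("pot in",circ(c,im,(.356,.311),.06,.0195,.04))
print("lid-tcp",circ(c,im,p[:2],p[2]+.009,.0245,.06,name="c2.png")-[p[0],p[1],0])
a=[cv2.imread(f"pics/c{i}.png") for i in(1,2)];cv2.imwrite("pics/v9.png",np.hstack(a))
E
```

```text
12.6 [0.4037 0.2571 0.1581] [179.95     0.0038  89.1243] [  3.5122  20.3973 -49.4688 116.355   19.7689  51.7295 -57.5326]
pot out [[0.3672 0.322  0.0247]
 [0.3584 0.311  0.024 ]
 [0.3592 0.3212 0.0247]
 [0.3646 0.3116 0.0238]]
pot in [[0.357  0.3166 0.0196]
 [0.356  0.3162 0.0189]
 [0.357  0.3174 0.0201]
 [0.3604 0.3178 0.019 ]]
lid-tcp [[-0.0004 -0.0016  0.0246]
 [-0.0018 -0.0016  0.0248]
 [-0.0004 -0.003   0.0233]
 [-0.003  -0.0016  0.0255]]
```

View pics/v9.png

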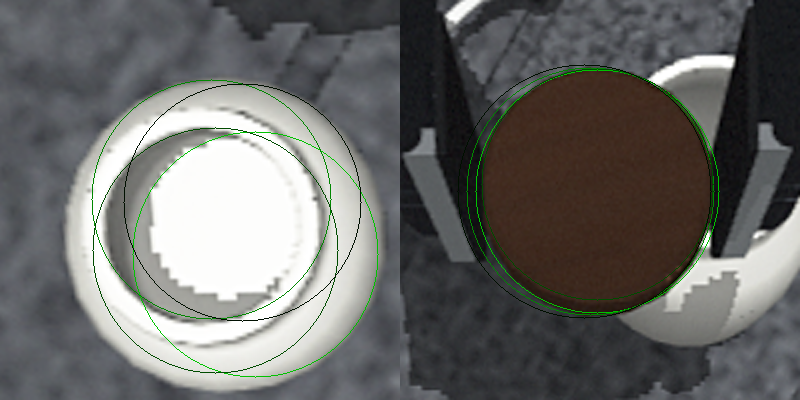

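Pot M's rim is centred at about (0.3564,0.3161), with the lid offset (-0.5,-2) mm in the fingers. I'm placing it.

Call:
move_arm --pt "3.0 -2.4 0 0 0 0" --pt "3.0 -2.4 0 0 0 0" --pt "0 0 3.5 0 0 0" --pt "0 0 3.5 0 0 0" --pt "0 0 0 0 0 0"

```text
t: 13.07
ee_pos: [0.3533, 0.3149, 0.083]
ee_rot: [-179.5, 0.4, 89.2]
wrist_force: [-1.2, -1.7, -0.9]
grip_width: 0.0463
grasp_force: 26.2
```

Call:
move_arm --pt "0 0 0 0 0 0" --pt "0 0 0 0 0 0" --pt "0 0 0 0 0 0"

```text
t: 13.32
ee_pos: [0.3568, 0.3191, 0.0895]
ee_rot: [179.9, -0.1, 89.2]
wrist_force: [-1.3, 0.2, 0.4]
grip_width: 0.0467
grasp_force: 26.2
```

Call:
move_arm --pt "-0.1 0 1.0 0 0 0" --pt "0 0 1.0 0 0 0" --pt "0 0 0.4 0 0 0" --pt "0 0 0 0 0 0" --pt "0 0 0 0 0 0"

```text
t: 13.73
ee_pos: [0.3557, 0.318, 0.0639]
ee_rot: [180.0, -0.1, 89.3]
wrist_force: [0.8, 2.2, 0.7]
grip_width: 0.0464
grasp_force: 26.2
```

Call:
move_arm --pt "0 0 0 0 0 0" --pt "0 0 0 0 0 0" --pt "0 0 0 0 0 0"

```text
t: 13.98
ee_pos: [0.3555, 0.3176, 0.064]
ee_rot: [180.0, -0.0, 89.3]
wrist_force: [1.6, 1.5, 1.2]
grip_width: 0.0465
grasp_force: 26.2
```

Call:
move_arm --pt "0 0 0 0 0 0" --pt "0 0 0 0 0 0" --pt "0 0 0 0 0 0" --pt "0 0 0 0 0 0" --pt "0 0 -1.5 0 0 0" --gripper 7.5

```text
t: 14.4
ee_pos: [0.3538, 0.3155, 0.0769]
ee_rot: [-179.8, 0.2, 89.3]
wrist_force: [0.6, -0.1, -0.3]
grip_width: 0.0746
grasp_force: 0.0
```

Call:
move_arm --pt "0 0 -3.5 0 0 0" --pt "0 0 -3.5 0 0 0" --pt "0 0 -3.0 0 0 0" --pt "-2.5 3.0 -0.5 0 0 0" --pt "0 0 0 0 0 0"

```text
t: 14.82
ee_pos: [0.3905, 0.2888, 0.1858]
ee_rot: [179.6, 0.0, 88.8]
wrist_force: [0.5, -0.8, -1.4]
grip_width: 0.0751
grasp_force: 0.0
```

```bash
python3 - <<'E'
from h import *
o=ctrl.get_obs();print(o["t"],o["ee_pos"])
im,c=grab("wrist","w10.png")
for z in(.070,.078):print("lid m",circ(c,im,(.3564,.3161),z,.0245,.08,name="m_placed.png")[:2])
E
```

```text
14.8167 [0.3905 0.2888 0.1858]
lid m [[0.3568 0.3163 0.0234]
 [0.3576 0.3165 0.0242]]
lid m [[0.3586 0.3191 0.0227]
 [0.3578 0.3179 0.0227]]
```

Call:
move_arm --pt "-2.5 3.1 -0.7 0 0 0" --pt "-2.5 3.1 -0.7 0 0 0" --pt "-2.5 3.1 -0.7 0 0 0" --pt "-2.5 3.1 -0.7 0 0 0" --pt "-2.5 3.1 -0.7 0 0 0" --gripper 8.5

```text
t: 15.28
ee_pos: [0.5386, 0.1638, 0.2185]
ee_rot: [-179.9, 0.0, 89.3]
wrist_force: [1.2, 0.0, -0.6]
grip_width: 0.0848
grasp_force: 0.0
```

Call:
move_arm --pt "-2.5 3.1 -0.7 0 0 0" --pt "-2.5 3.1 -0.7 0 0 0" --pt "-2.5 3.1 -0.7 0 0 0" --pt "0 0 0 0 0 0" --pt "0 0 0 0 0 0"

```text
t: 15.7
ee_pos: [0.6312, 0.0868, 0.2385]
ee_rot: [-179.9, -0.0, 89.0]
wrist_force: [-0.7, -0.3, -0.4]
grip_width: 0.0847
grasp_force: 0.0
```

Call:
move_arm --pt "0 0 0 0 0 0" --pt "0 0 0 0 0 0" --pt "0 0 0 0 0 0"

```text
t: 15.95
ee_pos: [0.629, 0.0906, 0.2397]
ee_rot: [-180.0, 0.0, 89.4]
wrist_force: [0.2, -0.6, 0.6]
grip_width: 0.0848
grasp_force: 0.0
```

```bash
python3 - <<'E'
from h import *
o=ctrl.get_obs();print(o["t"],o["ee_pos"],o["ee_rot"])
im,c=grab("wrist","w11.png")
print("l lid",circ(c,im,(.631,.104),.048,.029,.05,name="c1.png"))
print("xl lid",circ(c,im,(.631,.104),.024,.034,.05))
print("l pot",circ(c,im,(.576,.272),.066,.024,.04))
E
```

```text
15.95 [0.629  0.0906 0.2397] [-179.9518    0.0036   89.4435]
l lid [[0.628  0.1046 0.0279]
 [0.6278 0.1028 0.0296]
 [0.6286 0.1026 0.0287]]
xl lid [[0.627  0.102  0.0335]
 [0.6274 0.1002 0.0346]
 [0.6252 0.1014 0.0335]
 [0.6276 0.097  0.0328]]
l pot []
```

Call:
move_arm --pt "1.3 -0.1 3.9 0 0 0" --pt "0 0 4.1 0 0 0" --pt "0 0 4.1 0 0 0" --pt "0 0 4.1 0 0 0" --pt "0 0 3.6 0 0 0"

```text
t: 16.42
ee_pos: [0.6282, 0.1023, 0.0397]
ee_rot: [-179.9, 0.0, 89.3]
wrist_force: [-0.1, -0.9, 0.5]
grip_width: 0.0849
grasp_force: 0.0
```

Call:
move_arm --pt "0 0 0 0 0 0" --pt "0 0 0 0 0 0" --pt "0 0 0 0 0 0"

```text
t: 16.67
ee_pos: [0.6308, 0.1031, 0.0442]
ee_rot: [179.8, -0.1, 89.3]
wrist_force: [0.3, 1.3, -0.7]
grip_width: 0.0847
grasp_force: 0.0
```

Call:
move_arm --pt "0 0 0 0 0 0" --pt "0 0 0 0 0 0" --pt "0 0 0 0 0 0" --pt "0 0 0 0 0 0" --pt "0 0 0 0 0 0" --gripper 5.0 --grip_force 25

```text
t: 17.08
ee_pos: [0.6307, 0.1023, 0.0449]
ee_rot: [179.8, 0.0, 89.2]
wrist_force: [-0.7, -1.0, 10.0]
grip_width: 0.0503
grasp_force: 5.1
```

Call:
move_arm --pt "0 0 0 0 0 0" --pt "0 0 0 0 0 0"

```text
t: 17.25
ee_pos: [0.6307, 0.1023, 0.0449]
ee_rot: [179.8, 0.0, 89.2]
wrist_force: [-2.5, -0.1, 10.2]
grip_width: 0.0498
grasp_force: 5.1
```

The fingers passed over the disc top because the open pads stand farther back than I assumed. I'll open and go about 18 mm lower.

Call:
move_arm --pt "0 0 -0.8 0 0 0" --pt "0 0 0 0 0 0" --pt "0 0 0 0 0 0"

```text
t: 17.5
ee_pos: [0.6302, 0.1019, 0.0509]
ee_rot: [179.9, -0.0, 89.2]
wrist_force: [0.3, -0.2, -0.4]
grip_width: 0.05
grasp_force: 0.0
```

Call:
move_arm --pt "0 0 0 0 0 0" --pt "0 0 0 0 0 0" --pt "0 0 0 0 0 0" --pt "0 0 0 0 0 0" --pt "0 0 0 0 0 0" --gripper 8.5

```text
t: 17.92
ee_pos: [0.6294, 0.1018, 0.0495]
ee_rot: [-180.0, 0.0, 89.3]
wrist_force: [0.3, 0.3, -0.3]
grip_width: 0.0849
grasp_force: 0.0
```

Call:
move_arm --pt "0 0 -4 0 0 0" --pt "0 0 -4 0 0 0" --pt "0 0 -4 0 0 0" --pt "0 0 0 0 0 0" --pt "0 0 0 0 0 0"

```text
t: 18.33
ee_pos: [0.631, 0.1026, 0.1728]
ee_rot: [179.7, -0.1, 89.3]
wrist_force: [-0.3, -0.3, -0.5]
grip_width: 0.0847
grasp_force: 0.0
```

Call:
move_arm --pt "0 0 0 0 0 0" --pt "0 0 0 0 0 0"

```text
t: 18.5
ee_pos: [0.6285, 0.1012, 0.1681]
ee_rot: [-179.8, 0.1, 89.3]
wrist_force: [0.2, -0.7, -0.6]
grip_width: 0.0852
grasp_force: 0.0
```

```bash
python3 - <<'E'
from h import *
o=ctrl.get_obs();print(o["t"],o["ee_pos"],o["ee_rot"])
im,c=grab("wrist","w12.png")
print("l lid",circ(c,im,(.631,.104),.048,.029,.05,name="c1.png"))
print("xl lid",circ(c,im,(.631,.104),.024,.034,.05))
E
```

```text
18.5 [0.6285 0.1012 0.1681] [-179.8393    0.056    89.2513]
l lid [[0.6278 0.1028 0.0285]
 [0.628  0.101  0.0303]
 [0.6268 0.1102 0.0294]
 [0.6286 0.1032 0.0285]]
xl lid [[0.6262 0.1002 0.0342]
 [0.629  0.094  0.0333]
 [0.6274 0.093  0.0339]
 [0.6268 0.0994 0.0348]]
```

Call:
move_arm --pt "0.15 0 3.5 0 0 0" --pt "0 0 4.0 0 0 0" --pt "0 0 3.5 0 0 0" --pt "0 0 2.0 0 0 0" --pt "0 0 1.0 0 0 0"

```text
t: 18.97
ee_pos: [0.6263, 0.1023, 0.0247]
ee_rot: [-179.5, 0.1, 89.3]
wrist_force: [-0.2, -0.1, -0.2]
grip_width: 0.0852
grasp_force: 0.0
```

Call:
move_arm --pt "0 0 0 0 0 0" --pt "0 0 0 0 0 0" --pt "0 0 0 0 0 0"

```text
t: 19.22
ee_pos: [0.6306, 0.104, 0.0313]
ee_rot: [179.9, -0.1, 89.3]
wrist_force: [-0.3, 0.6, 0.7]
grip_width: 0.0854
grasp_force: 0.0
```

Call:
move_arm --pt "0 0 0 0 0 0" --pt "0 0 0 0 0 0" --pt "0 0 0 0 0 0" --pt "0 0 0 0 0 0" --pt "0 0 0 0 0 0" --gripper 4.5 --grip_force 25

```text
t: 19.63
ee_pos: [0.6303, 0.1035, 0.0315]
ee_rot: [179.9, 0.0, 89.2]
wrist_force: [-0.7, -0.2, 5.0]
grip_width: 0.0568
grasp_force: 26.2
```

Call:
move_arm --pt "0 0 0 0 0 0" --pt "0 0 0 0 0 0"

```text
t: 19.8
ee_pos: [0.6303, 0.1035, 0.0314]
ee_rot: [179.9, 0.0, 89.2]
wrist_force: [-0.6, -0.8, 6.3]
grip_width: 0.0563
grasp_force: 26.2
```

Call:
move_arm --pt "0 0 -1.0 0 0 0" --pt "0 0 -4.0 0 0 0" --pt "0 0 -4.0 0 0 0" --pt "0 0 -4.0 0 0 0" --pt "3.6 -1.8 0 0 0 0"

```text
t: 20.22
ee_pos: [0.6209, 0.1324, 0.1681]
ee_rot: [179.0, 0.1, 88.4]
wrist_force: [2.3, 0.3, -0.2]
grip_width: 0.0565
grasp_force: 27.1
```

Call:
move_arm --pt "3.6 -1.8 0 0 0 0" --pt "3.6 -1.8 0 0 0 0" --pt "0 0 0 0 0 0" --pt "0 0 0 0 0 0" --pt "0 0 0 0 0 0"

```text
t: 20.63
ee_pos: [0.5771, 0.2117, 0.1602]
ee_rot: [180.0, 0.1, 89.3]
wrist_force: [0.5, -0.5, -0.0]
grip_width: 0.0563
grasp_force: 27.1
```

Call:
move_arm --pt "0 0 0 0 0 0" --pt "0 0 0 0 0 0"

```text
t: 20.8
ee_pos: [0.5778, 0.2102, 0.1596]
ee_rot: [180.0, 0.0, 89.1]
wrist_force: [-1.0, 0.6, -0.3]
grip_width: 0.0563
grasp_force: 27.1
```

```bash
python3 - <<'E'
from h import *
o=ctrl.get_obs();print(o["t"],o["ee_pos"],o["ee_rot"])
im,c=grab("wrist","w13.png");p=o["ee_pos"]
print("pot in",circ(c,im,(.5745,.275),.066,.024,.04,name="c1.png"))
print("pot out",circ(c,im,(.5745,.275),.066,.0285,.04))
print("lid-tcp",circ(c,im,p[:2],p[2]+.0165,.029,.06,name="c2.png")-[p[0],p[1],0])
im,c=grab("top")
print(circ(c,im,(.627,.101),.024,.034))
E
```

```text
20.8 [0.5778 0.2102 0.1596] [179.9994   0.0483  89.0854]
pot in [[0.5781 0.2768 0.0231]
 [0.5775 0.2774 0.0238]
 [0.5789 0.2768 0.0233]
 [0.5767 0.278  0.0247]]
pot out [[0.5799 0.2704 0.0288]
 [0.5731 0.273  0.0293]
 [0.5779 0.2814 0.0276]
 [0.5755 0.2844 0.029 ]]
lid-tcp [[-0.0006  0.0002  0.0283]
 [-0.0018  0.001   0.0298]
 [-0.0028  0.0012  0.0305]
 [-0.0004  0.0028  0.0278]]
[]
```

Call:
move_arm --pt "3.35 0.1 0 0 0 0" --pt "3.35 0.1 0 0 0 0" --pt "0 0 3.5 0 0 0" --pt "0 0 3.5 0 0 0" --pt "0 0 0 0 0 0"

```text
t: 21.32
ee_pos: [0.5764, 0.2758, 0.0831]
ee_rot: [-179.4, 0.4, 89.3]
wrist_force: [-0.5, -1.9, -1.7]
grip_width: 0.0559
grasp_force: 27.2
```

Call:
move_arm --pt "0 0 0 0 0 0" --pt "0 0 0 0 0 0" --pt "0 0 0 0 0 0"

```text
t: 21.57
ee_pos: [0.5813, 0.2795, 0.0922]
ee_rot: [179.8, -0.1, 89.2]
wrist_force: [0.8, 0.5, -1.2]
grip_width: 0.0565
grasp_force: 27.2
```

Call:
move_arm --pt "-0.25 -0.3 0.5 0 0 0" --pt "0 0 1.0 0 0 0" --pt "0 0 0.8 0 0 0" --pt "0 0 0.5 0 0 0" --pt "0 0 0.2 0 0 0"

```text
t: 21.98
ee_pos: [0.5781, 0.2771, 0.061]
ee_rot: [179.8, -0.0, 89.2]
wrist_force: [-2.2, -3.0, 16.6]
grip_width: 0.0565
grasp_force: 37.6
```

Call:
move_arm --pt "0 0 0 0 0 0" --pt "0 0 0 0 0 0" --pt "0 0 0 0 0 0" --pt "0 0 0 0 0 0"

```text
t: 22.32
ee_pos: [0.5777, 0.277, 0.0614]
ee_rot: [179.9, -0.0, 89.2]
wrist_force: [-1.7, -2.2, 8.9]
grip_width: 0.0566
grasp_force: 33.6
```

The disc is resting on the rim at the expected height. I'll release, retreat, then check and find lid_xl.

Call:
move_arm --pt "0 0 -0.15 0 0 0" --pt "0 0 0 0 0 0" --pt "0 0 0 0 0 0"

```text
t: 22.57
ee_pos: [0.5774, 0.2769, 0.0617]
ee_rot: [179.9, -0.0, 89.3]
wrist_force: [1.3, -0.0, 5.4]
grip_width: 0.056
grasp_force: 29.9
```

Call:
move_arm --pt "0 0 0 0 0 0" --pt "0 0 0 0 0 0" --pt "0 0 0 0 0 0" --pt "0 0 0 0 0 0" --pt "0 0 -1.5 0 0 0" --gripper 8.0

```text
t: 22.98
ee_pos: [0.5748, 0.2749, 0.0736]
ee_rot: [-179.7, 0.2, 89.3]
wrist_force: [-0.7, -0.1, 0.2]
grip_width: 0.0801
grasp_force: 0.0
```

Call:
move_arm --pt "0 0 -4 0 0 0" --pt "0 0 -4 0 0 0" --pt "0 0 -3.0 0 0 0" --pt "-4 1.0 0 0 0 0" --pt "-4 1.0 0 0 0 0"

```text
t: 23.4
ee_pos: [0.5959, 0.2001, 0.1909]
ee_rot: [179.6, -0.2, 89.7]
wrist_force: [1.6, -0.8, -1.5]
grip_width: 0.0798
grasp_force: 0.0
```

Call:
move_arm --pt "-4 1.0 0 0 0 0" --pt "-4 1.0 0 0 0 0" --pt "-1.5 1.0 0 0 0 0" --pt "0 0 0 0 0 0" --pt "0 0 0 0 0 0" --gripper 8.5

```text
t: 23.82
ee_pos: [0.6249, 0.0996, 0.187]
ee_rot: [180.0, -0.0, 89.1]
wrist_force: [0.2, 0.2, -0.3]
grip_width: 0.0845
grasp_force: 0.0
```

Call:
move_arm --pt "0 0 0 0 0 0" --pt "0 0 0 0 0 0" --pt "0 0 0 0 0 0"

```text
t: 24.07
ee_pos: [0.6238, 0.1031, 0.1868]
ee_rot: [180.0, -0.0, 89.4]
wrist_force: [0.3, 0.3, -0.2]
grip_width: 0.0848
grasp_force: 0.0
```

```bash
python3 - <<'E'
from h import *
o=ctrl.get_obs();print(o["t"],o["ee_pos"],o["ee_rot"])
im,c=grab("wrist","w14.png")
print("lid l placed",circ(c,im,(.5777,.2773),.076,.029,.05,name="c1.png"))
print("xl lid",circ(c,im,(.627,.101),.024,.034,.05,name="c2.png"))
print("xl pot in",circ(c,im,(.443,.186),.072,.029,.04,name="c3.png"))
# brown-mask check of the xl lid
r=rim(c,im,(.627,.101),.024,0);b,g,q=cv2.split(r.astype(int));m=((q-b)>25).astype(np.uint8)
ct=max(cv2.findContours(m,0,1)[0],key=cv2.contourArea);(x,y),R=cv2.minEnclosingCircle(ct);print(.627+(x-100)*.0004,.101+(y-100)*.0004,R*.0004,cv2.fitEllipse(ct))
E
```

```text
24.0667 [0.6238 0.1031 0.1868] [179.9905  -0.0377  89.4495]
lid l placed [[0.5781 0.2741 0.0288]
 [0.5779 0.2749 0.0296]
 [0.5777 0.2729 0.0276]
 [0.5771 0.2741 0.0291]]
xl lid [[0.627  0.1016 0.0339]
 [0.627  0.1026 0.0331]
 [0.628  0.102  0.0331]
 [0.628  0.1012 0.0337]]
xl pot in [[0.4426 0.1848 0.0286]
 [0.4418 0.1854 0.0281]
 [0.4436 0.185  0.0296]
 [0.4432 0.1858 0.0297]]
0.6263504638671875 0.10126969299316407 0.033566766357421875 ((99.44717407226562, 101.4040756225586), (162.49285888671875, 165.83377075195312), 15.206976890563965)
```

Call:
move_arm --pt "-0.15 0.3 4.0 0 0 0" --pt "0 0 4.0 0 0 0" --pt "0 0 3.5 0 0 0" --pt "0 0 2.5 0 0 0" --pt "0 0 0 0 0 0"

```text
t: 24.53
ee_pos: [0.6233, 0.0988, 0.0407]
ee_rot: [-179.4, 0.1, 89.4]
wrist_force: [-0.2, 0.6, -0.0]
grip_width: 0.0849
grasp_force: 0.0
```

Call:
move_arm --pt "0 0 0 0 0 0" --pt "0 0 0 0 0 0" --pt "0 0 1.5 0 0 0" --pt "0 0 1.5 0 0 0" --pt "0 0 0.6 0 0 0"

```text
t: 24.95
ee_pos: [0.6269, 0.0988, 0.0091]
ee_rot: [-179.9, 0.0, 89.2]
wrist_force: [-0.8, -0.5, -0.4]
grip_width: 0.0851
grasp_force: 0.0
```

Call:
move_arm --pt "0 0 0 0 0 0" --pt "0 0 0 0 0 0" --pt "0 0 0 0 0 0"

```text
t: 25.2
ee_pos: [0.6278, 0.0996, 0.0107]
ee_rot: [180.0, -0.0, 89.3]
wrist_force: [-0.7, 0.2, -0.1]
grip_width: 0.0851
grasp_force: 0.0
```

Call:
move_arm --pt "0.2 0 0.5 0 0 0" --pt "0 0 0 0 0 0" --pt "0 0 0 0 0 0"

```text
t: 25.45
ee_pos: [0.6274, 0.1016, 0.0053]
ee_rot: [-180.0, -0.0, 89.3]
wrist_force: [-0.1, -0.2, -0.1]
grip_width: 0.0847
grasp_force: 0.0
```

Call:
move_arm --pt "0 0 0 0 0 0" --pt "0 0 0 0 0 0" --pt "0 0 0 0 0 0" --pt "0 0 0 0 0 0" --pt "0 0 0 0 0 0" --gripper 5.5 --grip_force 28

```text
t: 25.87
ee_pos: [0.6276, 0.1014, 0.006]
ee_rot: [180.0, 0.0, 89.3]
wrist_force: [-2.5, -0.3, 5.1]
grip_width: 0.0661
grasp_force: 31.0
```

Call:
move_arm --pt "0 0 0 0 0 0" --pt "0 0 0 0 0 0"

```text
t: 26.03
ee_pos: [0.6276, 0.1014, 0.006]
ee_rot: [180.0, 0.0, 89.3]
wrist_force: [-2.1, -1.3, 6.2]
grip_width: 0.0664
grasp_force: 31.0
```

Call:
move_arm --pt "0 0 -1.0 0 0 0" --pt "0 0 -3.5 0 0 0" --pt "0 0 -4.0 0 0 0" --pt "0 0 -4.0 0 0 0" --pt "0 0 -3.0 0 0 0"

```text
t: 26.45
ee_pos: [0.6283, 0.102, 0.164]
ee_rot: [179.8, -0.1, 89.3]
wrist_force: [0.8, -0.1, -0.2]
grip_width: 0.0662
grasp_force: 31.8
```

Call:
move_arm --pt "0.5 -3.6 0 0 0 0" --pt "0.5 -3.6 0 0 0 0" --pt "0.5 -3.6 0 0 0 0" --pt "0.5 -3.6 0 0 0 0" --pt "0.5 -3.6 0 0 0 0"

```text
t: 26.87
ee_pos: [0.446, 0.1288, 0.1605]
ee_rot: [180.0, 0.0, 89.3]
wrist_force: [-0.5, 1.2, 0.8]
grip_width: 0.0665
grasp_force: 31.8
```

Call:
move_arm --pt "0 0 0 0 0 0" --pt "0 0 0 0 0 0" --pt "0 0 0 0 0 0" --pt "0 0 0 0 0 0" --pt "0 0 0 0 0 0"

```text
t: 27.28
ee_pos: [0.4491, 0.1286, 0.1604]
ee_rot: [180.0, -0.1, 89.2]
wrist_force: [-0.2, 0.7, -0.5]
grip_width: 0.0658
grasp_force: 31.8
```

```bash
python3 - <<'E'
from h import *
o=ctrl.get_obs();print(o["t"],o["ee_pos"],o["ee_rot"],o["joint_pos"])
im,c=grab("wrist","w15.png");p=o["ee_pos"]
print("pot in",circ(c,im,(.443,.186),.072,.029,.04,name="c1.png"))
print("pot out",circ(c,im,(.443,.186),.072,.0335,.04))
print("lid-tcp",circ(c,im,p[:2],p[2]+.018,.034,.06,name="c2.png")-[p[0],p[1],0])
E
```

```text
27.2833 [0.4491 0.1286 0.1604] [179.9688  -0.056   89.1808] [ 20.4106  18.8646 -49.2705 117.5996  18.2707  51.231  -39.7762]
pot in [[0.4424 0.1856 0.0279]
 [0.4422 0.1848 0.0286]
 [0.4432 0.1862 0.0288]
 [0.443  0.1846 0.0288]]
pot out [[0.4482 0.1842 0.0347]
 [0.4484 0.1834 0.034 ]
 [0.4374 0.1906 0.0347]
 [0.4454 0.1802 0.0336]]
lid-tcp [[-0.0004  0.0004  0.0332]
 [-0.0004  0.0012  0.0339]
 [ 0.0006  0.0012  0.0346]
 [-0.0006 -0.0004  0.0326]]
```

Call:
move_arm --pt "2.8 -0.35 0 0 0 0" --pt "2.8 -0.35 0 0 0 0" --pt "0 0 3.5 0 0 0" --pt "0 0 2.5 0 0 0" --pt "0 0 0 0 0 0"

```text
t: 27.75
ee_pos: [0.4391, 0.1835, 0.0963]
ee_rot: [-179.5, 0.2, 89.3]
wrist_force: [-0.3, -1.7, -1.0]
grip_width: 0.0662
grasp_force: 31.9
```

Call:
move_arm --pt "0 0 0 0 0 0" --pt "0 0 0 0 0 0" --pt "0 0 0 0 0 0"

```text
t: 28.0
ee_pos: [0.4429, 0.1852, 0.1017]
ee_rot: [179.9, -0.1, 89.2]
wrist_force: [1.2, 0.3, -0.7]
grip_width: 0.0662
grasp_force: 31.9
```

Call:
move_arm --pt "0 0 1.2 0 0 0" --pt "0 0 1.2 0 0 0" --pt "0 0 0.8 0 0 0" --pt "0 0 0.4 0 0 0" --pt "0 0 0 0 0 0"

```text
t: 28.42
ee_pos: [0.4422, 0.1846, 0.0648]
ee_rot: [179.9, 0.1, 89.2]
wrist_force: [-2.4, -3.4, 12.2]
grip_width: 0.0663
grasp_force: 39.3
```

Call:
move_arm --pt "0 0 0 0 0 0" --pt "0 0 0 0 0 0" --pt "0 0 0 0 0 0"

```text
t: 28.67
ee_pos: [0.4419, 0.1845, 0.0649]
ee_rot: [179.9, 0.1, 89.2]
wrist_force: [-2.8, -3.5, 10.4]
grip_width: 0.0658
grasp_force: 39.0
```

The disc is resting on the rim at the expected height. I'll release, rise and look at everything.

Call:
move_arm --pt "0 0 -0.15 0 0 0" --pt "0 0 0 0 0 0" --pt "0 0 0 0 0 0"

```text
t: 28.92
ee_pos: [0.4415, 0.1848, 0.0654]
ee_rot: [-180.0, -0.0, 89.3]
wrist_force: [-0.1, 0.3, 0.4]
grip_width: 0.0659
grasp_force: 32.4
```

Call:
move_arm --pt "0 0 0 0 0 0" --pt "0 0 0 0 0 0" --pt "0 0 0 0 0 0" --pt "0 0 0 0 0 0" --pt "0 0 -1.5 0 0 0" --gripper 8.5

```text
t: 29.33
ee_pos: [0.4399, 0.1838, 0.079]
ee_rot: [-179.7, 0.1, 89.3]
wrist_force: [-0.0, -0.1, 0.4]
grip_width: 0.0853
grasp_force: 0.0
```

Call:
move_arm --pt "0 0 -4 0 0 0" --pt "0 0 -4 0 0 0" --pt "-1 3.5 -2 0 0 0" --pt "-1 3.5 -2 0 0 0" --pt "-1 3.5 -2 0 0 0"

```text
t: 29.75
ee_pos: [0.5473, 0.1528, 0.2227]
ee_rot: [179.9, 0.0, 89.3]
wrist_force: [0.3, 1.6, 0.8]
grip_width: 0.0851
grasp_force: 0.0
```

Call:
move_arm --pt "-1 3.5 -1 0 0 0" --pt "-3.5 1 0 0 0 0" --pt "-3.5 1 0 0 0 0" --pt "-3.5 0 0 0 0 0" --pt "0 0 0 0 0 0"

```text
t: 30.17
ee_pos: [0.6008, 0.0276, 0.2293]
ee_rot: [-179.9, 0.3, 88.5]
wrist_force: [-1.0, -1.4, 0.4]
grip_width: 0.0849
grasp_force: 0.0
```

```bash
python3 - <<'E'
from h import *
o=ctrl.get_obs();print(o["t"],o["ee_pos"])
im,c=grab("wrist","w16.png");s,_=grab("scene","sc16.png");t,_=grab("top","t16.png")
a=cv2.resize(s[150:260,190:400],(800,420),interpolation=cv2.INTER_CUBIC)
b=cv2.resize(im,(400,180*400//400))
d=cv2.resize(t[90:310,260:490],(400,180))
cv2.imwrite("pics/v16.png",np.vstack([a[:420],np.hstack([cv2.resize(im,(400,180)),d])]))
E
```

```text
30.1667 [0.6008 0.0276 0.2293]
```

View pics/v16.png

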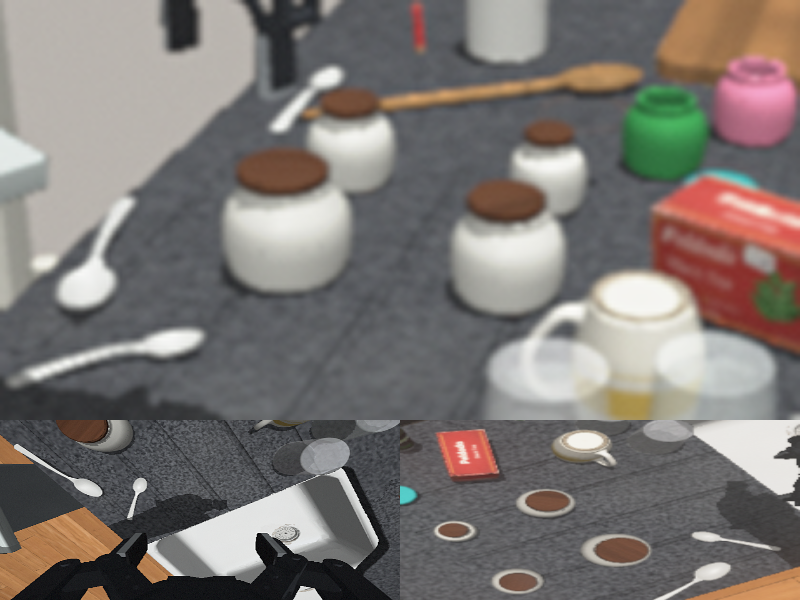

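All four pots carry their lids flat on the rim, at about (282,170), (350,102), (507,200) and (550,133) in the enlarged scene view. The spoons and tea packet are where they were, so I'm handing the job in.

```bash
python3 -c "
from bench import ctrl
print(ctrl.job_done())"
```

```text
the job is handed in; nothing more can be done
None
```

All four lids are back, cork down and flat on the pots they fit, and the job was handed in at about 30 s, with the pots, teaspoon and tea packet undisturbed in the last pictures.

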